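Hold the filter cover over its screw inserts

TASK

Pick up the loose cover plate with the hose collar and hold it level about a finger's breadth (15 mm) above the open filter housing, collar at the fan end, with each corner hole straight over its threaded brass insert, so that I can slip the gasket in and start the screws. Do not set it down on the housing, knock the housing or disturb the other things on the bench. Finish while still holding it there, steady: do not let go.

Things in the scene. Friction and masses are not known exactly. Their poses are not given: they have to be found in the camera images.
- collar (a point): Loose cover: grey plate 180 x 120 x 5 mm, 0.2 kg, flat on the bench. A round hose collar, 50 mm across, to grip at any angle, stands off-centre on it, top 49 mm above the underside, mouth closed by a guard. This point: collar axis, 27 mm above the underside, 34 mm along +x from the plate's middle. x: along the plate, from the end with 5 vent slots to the collar end; y across; z up.
- housing: Open-topped filter housing: grey box 180 x 120 mm, 65 mm tall, walls 4 mm, 1.5 kg, loose on the bench. Origin: middle of its underside; x runs along it towards the end with the round black fan (centre at x = 34 mm); a white pleated filter fills the other (-x) end. In each corner a round boss with a brass threaded insert comes up level with the rim.
- hole1 (a point): Corner hole 1 of the cover, fan/collar end, +y side: centre of the 9 mm screw hole on the plate's underside, at (78, 48, 0) mm from the middle of the underside (collar point at (34, 0, 27)). Belongs over insert1. Axes as for the collar point.
- hole2 (a point): Corner hole 2 of the cover, fan/collar end, -y side: centre of the 9 mm screw hole on the plate's underside, at (78, -48, 0) mm from the middle of the underside (collar point at (34, 0, 27)). Belongs over insert2. Axes as for the collar point.
- hole3 (a point): Corner hole 3 of the cover, filter/slot end, -y side: centre of the 9 mm screw hole on the plate's underside, at (-78, -48, 0) mm from the middle of the underside (collar point at (34, 0, 27)). Belongs over insert3. Axes as for the collar point.
- hole4 (a point): Corner hole 4 of the cover, filter/slot end, +y side: centre of the 9 mm screw hole on the plate's underside, at (-78, 48, 0) mm from the middle of the underside (collar point at (34, 0, 27)). Belongs over insert4. Axes as for the collar point.
- insert1 (a point): Threaded brass insert 1 of the housing, fan/collar end, +y side: centre of its mouth (9 mm outside, 6 mm bore), level with the box's top rim 65 mm above the bench, at (78, 48, 65) mm in the housing's frame.
- insert2 (a point): Threaded brass insert 2 of the housing, fan/collar end, -y side: centre of its mouth (9 mm outside, 6 mm bore), level with the box's top rim 65 mm above the bench, at (78, -48, 65) mm in the housing's frame.
- insert3 (a point): Threaded brass insert 3 of the housing, filter/slot end, -y side: centre of its mouth (9 mm outside, 6 mm bore), level with the box's top rim 65 mm above the bench, at (-78, -48, 65) mm in the housing's frame.
- insert4 (a point): Threaded brass insert 4 of the housing, filter/slot end, +y side: centre of its mouth (9 mm outside, 6 mm bore), level with the box's top rim 65 mm above the bench, at (-78, 48, 65) mm in the housing's frame.
- filler_tin: Bystander: closed round tin, 100 mm across, 63 mm tall; origin under its middle.
- filling_knife: Bystander: filling knife lying on the bench, wooden handle and 60 mm wide steel blade, about 210 mm long along its x (blade to +x), 16 mm high; origin near its middle, on the bench.
- screw_tray: Bystander: small black open tray of screws, 90 x 70 x 22 mm; origin under its middle.
- vent_insert: Bystander: small red slotted vent insert, 70 x 50 x 10 mm, flat on the bench; origin under its middle.
Not all that is in view belongs to the job. Leave any pink or red look-alike of the housing alone.

How it is judged:
At the end, for the whole second after the job is handed in: The cover is held in the fingers, hovering over the housing and touching neither it nor any bystander: each of its four holes within 4.5 mm (horizontally) of its own insert, its underside 5 to 25 mm above every insert, level within 0.08 rad, still (under 20 mm/s and 0.15 rad/s) (horizontal distance between hole1 and insert1 below 0.0045 m and z of hole1 in the frame of insert1 between 0.005 and 0.025 m and horizontal distance between hole2 and insert2 below 0.0045 m and z of hole2 in the frame of insert2 between 0.005 and 0.025 m and horizontal distance between hole3 and insert3 below 0.0045 m and z of hole3 in the frame of insert3 between 0.005 and 0.025 m and horizontal distance between hole4 and insert4 below 0.0045 m and z of hole4 in the frame of insert4 between 0.005 and 0.025 m and angle between collar's own z axis and vertical below 0.08 rad and contact force between cover and the fingers above 0.5 N and contact force between cover and housing below 0.1 N and linear speed of each of cover, housing below 0.02 m/s and angular speed of cover below 0.15 rad/s and contact force between cover and filler_tin below 0.1 N and contact force between cover and filling_knife below 0.1 N and contact force between cover and screw_tray below 0.1 N and contact force between cover and vent_insert below 0.1 N); the arm keeps its last pose, push and grip.
It fails at once if the cover knocks or is set on the housing (contact force between cover and housing above 3 N).
It fails at once if the housing is shoved more than 10 mm (distance of housing from where it was at the start of the episode above 0.01 m).
It fails at once if a bystander (tin, knife, screw tray, vent insert) is shoved more than 20 mm (distance of any of filler_tin, filling_knife, screw_tray, vent_insert from where it was at the start of the episode above 0.02 m).
It also fails if it takes over 42 s, if anything falls off the work surface, if the arm or the gripper's body presses on something with over 40 N, if the wrist force passes 120 N, or if a joint passes its speed limit or range.

ROBOT

A 6-joint arm with a two-finger parallel gripper is mounted at the origin on the work surface. World frame = base frame: x ahead of the robot, y to its left, z up, the work surface at z = 0. Lengths are in m, angles in rad, forces in N, time in s.
With the tool pointing down it reaches from about 0.3 to 0.85 m from the base axis. Payload 4.2 kg.
Tool frame: the origin (TCP) lies at the centre of the arm's flange, where the gripper is bolted on; the fingertips stand 191 mm ahead of it and the grasp point (between the pads) lies 172 mm ahead of it (robot.grasp_offset is the distance from the TCP to the grasp point, in m); x points along the fingers, y is the direction in which the jaws open and shut, and the axes are right-handed (so a half turn about x gives the same grasp; the last joint's range is limited). The gripper opens to 91 mm and grips with 3 to 60 N. Pads are 32 mm wide; open, the fingers measure 118 mm over their backs; the gripper's body (76 mm by 178 mm) begins 60 mm behind the grasp point.
Start: joints at [-1.145, 0.32, 1.565, -0, 1.257, -0.02], TCP at [0.248, -0.519, 0.405] pointing down, gripper open.
Joint ranges: [-3.11, 3.11], [-0.84, 2.01], [0.21, 2.61], [-1.34, 4.49], [0.05, 2.63], [-2.56, 2.56]. Speed limits (rad/s): [2.57, 2.57, 3.14, 3.14, 3.14, 3.14].

INTERFACE

Orientations are given as [roll, pitch, yaw] about the fixed x, y, z axes, in that order (R = Rz(yaw) Ry(pitch) Rx(roll)).
In Python, from workcell import get_obs, vision, order, robot gives the robot as it stands.
- The arm moves only by the tool servo_tool, never from a script. Its argument "series" is a list of rows, each an object with "claw": the closure, from 0 (fully open) to 1 (shut); "slide": the shift along the tool's x, y, z in m, a list of three; "angular": the turn, a rotation vector about the tool's x, y, z in degrees, a list of three. A call has exactly 5 rows; each row shifts and turns the commanded pose from where the row before left it, along the tool's axes as they then stand; what a row does not reach is not made up. A row lasts 1/12 s, in which the tool goes at most 41.7 mm and 7.16 degrees, less where a joint would pass 70% of its speed; a pose out of reach is approached as far as the arm can. A call is refused whole if a number of a shift passes 0.0417 or a number of a turn 7.16, either way. A call with a gripper value outside its range is refused whole. The fingers move at their own pace and stop on an object; "squeeze" is the grip in N (left out, the last holds). Time passes only in rows, so rows that do not move let the fingers close, or fill a call up. It gives the time, the measured TCP pose, the force and the opening at its end, in the units of the state.
- get_obs(): the state, without advancing time (a new reading comes with each control period).
- vision.grab_frame(name): name is "side" or "top" or "wrist"; returns a dict with "frame" (384x512x3 uint8, blue, green, red), "vertical_fov" (degrees; the focal length in pixels is half the picture's height over the tangent of half this angle, whatever the lens; pixels are square), "cx", "cy" (the principal point, pixels), "world_to_cam" (4x4, takes a point from world to camera coordinates). Camera axes: x right, y up, looking along -z (the intrinsics and any distortion apply to the point x, -y, -z); pixel columns grow to the right and rows downward; lengths in m; the calibration is good to about 2 mm. A picture is of the moment at which its call begins. There is no depth.
- order.job_done(): hands the job in, once; it reports no verdict.
Trained networks look in a picture, given as the dict that the camera call returned (one of the last four; its "shot" number tells which), for a name from the list of things; names that differ only in an ending like _2 or _b are one class to them, and where a whole thing is asked for, a point or a joint stands for the part that bears it (a point fixed in the world has none). Each returns a list of dicts, best first, with "p" (0 to 1); they miss things now and then, are a little off and sometimes report something else, mostly with a low value. They report only what shows in the picture. A call takes as long as a camera call. They do not tell look-alikes from the thing itself.
- vision.spot_in(picture, label): "uv" ([column, row] in pixels, amid what is visible of it).
- vision.landmark_of(picture, label): "uv" ([column, row] in pixels: a listed point, or the origin of a listed thing).
The state is a dict: "time_s": time; "joint_positions": joint angles; "qvel": joint speeds; "joint_efforts": joint torques, N m; "tool_pos": TCP position; "ee_rot": TCP orientation; "contact_force": force on the tool from outside, world axes, zero at the start; "torque": the same for the moment, N m; "finger_gap": opening from 0.0 (shut) to 1.0 (fully open).
Only numpy, scipy, OpenCV 4.12 (cv2) and the standard library are available. Lean on these libraries where they do the work, as an engineer would, in place of code of your own. Each camera call takes 0.05 s, during which the arm holds its last target. There are 200 camera calls.

## Working session

There is one attempt and no reset: what is moved stays moved. The work goes in short steps, Python scripts to look and compute and a tool call to move; the robot and the scene stay as the last step left them, time stands still between calls to the robot, and variables do not carry over. Pictures are saved under pics/ and viewed, about 8 in all and at most 12, crops included, and the job is handed in when it is done.

Besides the shell and the picture viewer there is one more tool, called after "Call:" by a JSON object that holds its "name" and its "arguments", one argument or row to a line. servo_tool: Moves the arm, as the interface text tells. Its arguments: {"type":"object","properties":{"series":{"type":"array"},"squeeze":{"type":"number"}},"required":["series"]}

```bash
mkdir -p pics; ls; cat > h.py <<'E'
import numpy as np, cv2
from workcell import get_obs, vision, order, robot
def K(p):
    f=p["frame"].shape[0]/2/np.tan(np.radians(p["vertical_fov"])/2)
    return f
def proj(p,X):
    X=np.atleast_2d(X); c=(p["world_to_cam"]@np.c_[X,np.ones(len(X))].T).T
    f=K(p); return np.c_[p["cx"]+f*c[:,0]/-c[:,2], p["cy"]+f*c[:,1]/c[:,2]]
def onz(p,uv,z):
    f=K(p); T=p["world_to_cam"]; R=T[:3,:3]; o=-R.T@T[:3,3]
    d=R.T@np.array([(uv[0]-p["cx"])/f,-(uv[1]-p["cy"])/f,-1]); return o+d*(z-o[2])/d[2]
E
python3 - <<'E'
from h import *
s=get_obs(); print({k:np.round(v,3) for k,v in s.items()})
Z=dict(collar=.027,housing=0,hole1=0,hole2=0,hole3=0,hole4=0,insert1=.065,insert2=.065,insert3=.065,insert4=.065,filler_tin=0,filling_knife=0,screw_tray=0,vent_insert=0)
for n in ["top","side","wrist"]:
    p=vision.grab_frame(n); cv2.imwrite(f"pics/{n}0.png",p["frame"])
    print(n,[k for k in p],p["vertical_fov"],p["cx"],p["cy"],{k:p[k] for k in p if 'dist' in k or 'lens' in k})
    T=p["world_to_cam"];print((-T[:3,:3].T@T[:3,3]).round(3))
    if n!="wrist" or 1:
        for l in Z:
            for d in vision.landmark_of(p,l)[:2]: print(l,round(d["p"],2),np.round(d["uv"],1),onz(p,d["uv"],Z[l]).round(4))
E
```

```text
pics
{'time_s': np.float64(0.0), 'joint_positions': array([-1.145,  0.32 ,  1.566, -0.   ,  1.257, -0.02 ]), 'qvel': array([ 0.   ,  0.001, -0.002, -0.   , -0.001, -0.001]), 'joint_efforts': array([  0.   , -41.246, -23.197,   0.073,   0.046,  -0.   ]), 'tool_pos': array([ 0.248, -0.519,  0.404]), 'ee_rot': array([-1.584,  1.569,  2.003]), 'contact_force': array([-0.162, -0.499, -0.417]), 'torque': array([0.051, 0.011, 0.052]), 'finger_gap': np.float64(0.998)}
top ['frame', 'vertical_fov', 'cx', 'cy', 'world_to_cam', 'shot'] 51.277386985417465 250.37697537844474 192.26588764464736 {}
[0.467 0.02  1.197]
collar 0.59 [184.3 196.6] [0.5904 0.2149 0.027 ]
collar 0.54 [338.8 252.5] [ 0.4271 -0.2352  0.027 ]
housing 0.94 [381.9 142.2] [ 0.7596 -0.3817 -0.    ]
housing 0.86 [254.  267.2] [0.3836 0.0101 0.    ]
hole1 0.96 [225.2 211. ] [0.5497 0.096  0.    ]
hole1 0.88 [167.1 184.1] [0.6313 0.272  0.    ]
hole2 0.96 [225.2 211. ] [0.5497 0.096  0.    ]
hole2 0.88 [167.1 184.1] [0.6313 0.272  0.    ]
hole3 0.96 [225.2 211. ] [0.5497 0.096  0.    ]
hole3 0.88 [167.1 184.1] [0.6313 0.272  0.   
[... 1738 characters left out ...]
.065 ]
insert3 0.97 [279.6 139.4] [ 0.6728 -0.4102  0.065 ]
insert3 0.92 [333.5 209.3] [ 0.3098 -0.0344  0.065 ]
insert4 0.97 [279.6 139.4] [ 0.6728 -0.4102  0.065 ]
insert4 0.92 [333.5 209.3] [ 0.3098 -0.0344  0.065 ]
filler_tin 0.63 [221.4 177.5] [ 0.7825 -0.1192  0.    ]
filler_tin 0.3 [248.7 220.7] [0.5595 0.0754 0.    ]
filling_knife 0.94 [171.9 218.4] [0.7904 0.1896 0.    ]
filling_knife 0.22 [318.9 173.6] [ 0.4636 -0.3329  0.    ]
screw_tray 0.76 [318.9 160. ] [ 0.5027 -0.4379  0.    ]
vent_insert 0.79 [198. 292.] [ 0.5279  0.4284 -0.    ]
wrist ['frame', 'vertical_fov', 'cx', 'cy', 'world_to_cam', 'shot'] 69.92477073962607 254.880863991961 190.50050711672276 {}
[ 0.322 -0.483  0.385]
```

View pics/top0.png

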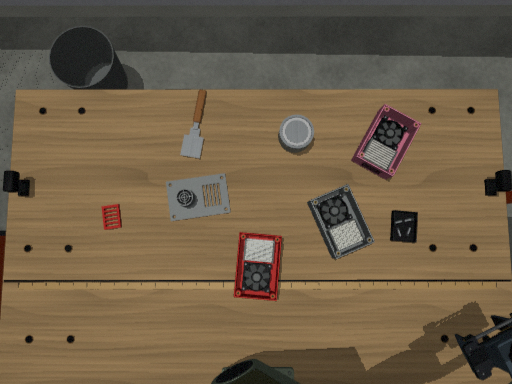

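View pics/side0.png

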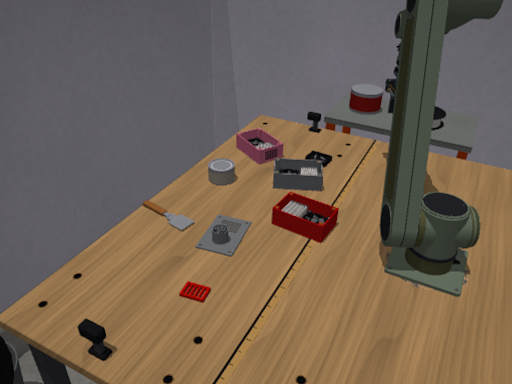

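The grey housing is at about (340,221) in the top picture, with its fan end up and to the left. The cover is at (198,197), with its collar at (187,198). The red and pink boxes are look-alikes. I'll move the wrist camera over the grey housing.

Call:
{"name": "servo_tool", "arguments": {
  "series": [
    {"claw":0,"slide":[0,-0.0134,-0.0283],"angular":[0,0,0]},
    {"claw":0,"slide":[0,-0.0134,-0.0283],"angular":[0,0,0]},
    {"claw":0,"slide":[0,-0.0134,-0.0283],"angular":[0,0,0]},
    {"claw":0,"slide":[0,-0.0134,-0.0283],"angular":[0,0,0]},
    {"claw":0,"slide":[0,-0.0134,-0.0283],"angular":[0,0,0]}
  ],
  "squeeze": 40
}}

```text
time_s: 2.67
tool_pos: [0.3473, -0.3962, 0.4049]
ee_rot: [1.936, 1.57, -0.76]
contact_force: [0.5, -0.9, -0.0]
finger_gap: 0.998
```

Call:
{"name": "servo_tool", "arguments": {
  "series": [
    {"claw":0,"slide":[0,-0.0134,-0.0283],"angular":[0,0,0]},
    {"claw":0,"slide":[0,-0.0134,-0.0283],"angular":[0,0,0]},
    {"claw":0,"slide":[0,-0.0134,-0.0283],"angular":[0,0,0]},
    {"claw":0,"slide":[0,-0.0134,-0.0283],"angular":[0,0,0]},
    {"claw":0,"slide":[0,-0.0134,-0.0283],"angular":[0,0,0]}
  ]
}}

```text
time_s: 3.08
tool_pos: [0.4462, -0.2745, 0.4049]
ee_rot: [1.975, 1.57, -0.721]
contact_force: [0.5, -0.6, 0.1]
finger_gap: 1.002
```

Call:
{"name": "servo_tool", "arguments": {
  "series": [
    {"claw":0,"slide":[0,0,0],"angular":[0,0,0]},
    {"claw":0,"slide":[0,0,0],"angular":[0,0,0]},
    {"claw":0,"slide":[0,0,0],"angular":[0,0,0]},
    {"claw":0,"slide":[0,0,0],"angular":[0,0,0]},
    {"claw":0,"slide":[0,0,0],"angular":[0,0,0]}
  ]
}}

```text
time_s: 3.5
tool_pos: [0.4449, -0.2767, 0.4048]
ee_rot: [0.715, 1.57, -1.983]
contact_force: [-0.5, -0.3, 0.7]
finger_gap: 1.002
```

```bash
cat >> h.py <<'E'
from scipy.optimize import least_squares
HOLES=np.array([[78,48],[78,-48],[-78,-48],[-78,48]])/1000
def pts(x,off):  # x=(cx,cy,yaw); off 4x3
    c,s=np.cos(x[2]),np.sin(x[2]); o=np.asarray(off,float)
    return np.c_[x[0]+c*o[:,0]-s*o[:,1], x[1]+s*o[:,0]+c*o[:,1], o[:,2]]
def fit(views,x0,off,labels,gate=14):
    """views: (picture,{label:[uv]}) ; gated nearest match then robust fit of planar pose"""
    x=np.array(x0,float)
    for it in range(3):
        m=[]
        for p,det in views:
            q=proj(p,pts(x,off))
            for i,l in enumerate(labels):
                for uv in det.get(l,[]):
                    if np.linalg.norm(q[i]-uv)<gate/(it+1)**.5: m.append((p,i,uv,max(1,K(p)/274)))
        fun=lambda x:np.concatenate([(proj(p,pts(x,off))[i]-uv)for p,i,uv,w in m]) if m else np.zeros(3)
        x=least_squares(fun,x,x_scale=[.01,.01,.1],loss='soft_l1').x if len(m)>1 else x
    r=fun(x).reshape(-1,2)
    return x,[(i,tuple(e.round(1))) for (p,i,_,_),e in zip(m,r)]
INS=np.c_[HOLES,[.065]*4]; HOL=np.c_[HOLES,[.005]*4]
def dets(p,labels): return {l:[d["uv"] for d in vision.landmark_of(p,l) if d["p"]>.3] for l in labels}
E
cat > look.py <<'E'
from h import *
import sys
s=get_obs(); print(s["time_s"],s["tool_pos"].round(4),s["ee_rot"].round(4),s["joint_positions"].round(3))
W=vision.grab_frame("wrist"); cv2.imwrite(f"pics/{sys.argv[1]}.png",W["frame"])
T=vision.grab_frame("top")
T_=W["world_to_cam"];print("cam",(-T_[:3,:3].T@T_[:3,3]).round(4),T_[2,:3].round(3))
for nm,x0,off,l,z in [("housing",[.51,-.24,.47],INS,"insert1",.065),("cover",[.59,.18,1.69],HOL,"hole1",.005)]:
    for n,p in (("wrist",W),("top",T)):
        d=dets(p,[l]); 
        print(nm,n,[tuple(np.r_[onz(p,u,z)[:2].round(4),np.round(u)]) for u in d[l]])
        d={"a":d[l]}
        print("   ",*[v for v in fit([(p,{k:d["a"] for k in "1234"})],x0,off,"1234",gate=40 if n=="wrist" else 14)])
for l,z in (("collar",.027),("housing",0)):
    for d in vision.landmark_of(W,l): print(l,d["p"],np.round(d["uv"],1),onz(W,d["uv"],z).round(4))
E
python3 look.py w1
```

```text
3.5 [ 0.4449 -0.2767  0.4048] [ 0.7147  1.5705 -1.9827] [-0.578  0.239  1.679 -0.     1.223  0.548]
cam [ 0.5195 -0.2407  0.3847] [0.262 0.124 0.957]
housing wrist [(np.float64(0.6076), np.float64(-0.2514), np.float64(301.0), np.float64(32.0)), (np.float64(0.4277), np.float64(-0.2274), np.float64(212.0), np.float64(175.0)), (np.float64(0.6606), np.float64(-0.3828), np.float64(436.0), np.float64(41.0)), (np.float64(0.4621), np.float64(-0.3156), np.float64(291.0), np.float64(180.0)), (np.float64(0.4663), np.float64(-0.0521), np.float64(76.0), np.float64(75.0)), (np.float64(0.5714), np.float64(-0.1626), np.float64(208.0), np.float64(26.0)), (np.float64(0.3104), np.float64(-0.0425), np.float64(36.0), np.float64(196.0))]
    [ 0.5174285  -0.23883644  0.41083477] [(0, (np.float64(0.3), np.float64(2.1))), (1, (np.float64(0.4), np.float64(-0.3))), (2, (np.float64(-0.0), np.float64(-2.7))), (3, (np.float64(-1.4), np.float64(0.2)))]
housing top [(np.float64(0.3045), np.float64(-0.0301), np.float64(269.0), np.float64(298.0)), (np.float64(0.4705), np.float64(0.0327), np.float64(246.0), np.float6
[... 755 characters left out ...]
, np.float64(-0.2588), np.float64(348.0), np.float64(192.0))]
    [ 0.51582812 -0.23962103  0.41125653] [(0, (np.float64(0.5), np.float64(-0.7))), (1, (np.float64(-2.3), np.float64(-2.6))), (2, (np.float64(2.2), np.float64(0.7))), (3, (np.float64(-0.5), np.float64(1.6)))]
cover wrist []Traceback (most recent call last):
  File "look.py", line 12, in <module>
    print("   ",*[v for v in fit([(p,{k:d["a"] for k in "1234"})],x0,off,"1234",gate=40 if n=="wrist" else 14)])
                             ~~~^^^^^^^^^^^^^^^^^^^^^^^^^^^^^^^^^^^^^^^^^^^^^^^^^^^^^^^^^^^^^^^^^^^^^^^^^^^^^^
  File "h.py", line 29, in fit
    r=fun(x).reshape(-1,2)
ValueError: cannot reshape array of size 3 into shape (2)
```

View pics/w1.png

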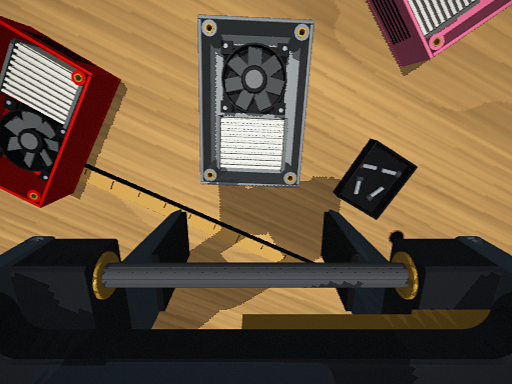

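The wrist picture shows the grey housing with inserts at about (209,27), (302,32), (210,176) and (291,178), fan end up. The wrist and top fits agree within about 2 mm. Next I'll move to the cover.

Call:
{"name": "servo_tool", "arguments": {
  "series": [
    {"claw":0,"slide":[0,-0.0235,-0.0185],"angular":[0,0,0]},
    {"claw":0,"slide":[0,-0.0235,-0.0185],"angular":[0,0,0]},
    {"claw":0,"slide":[0,-0.0235,-0.0185],"angular":[0,0,0]},
    {"claw":0,"slide":[0,-0.0235,-0.0185],"angular":[0,0,0]},
    {"claw":0,"slide":[0,-0.0235,-0.0185],"angular":[0,0,0]}
  ]
}}

```text
time_s: 4.17
tool_pos: [0.4783, -0.1289, 0.4049]
ee_rot: [2.198, 1.57, -0.499]
contact_force: [0.6, -0.8, -0.1]
finger_gap: 1.001
```

Call:
{"name": "servo_tool", "arguments": {
  "series": [
    {"claw":0,"slide":[0,-0.0235,-0.0185],"angular":[0,0,0]},
    {"claw":0,"slide":[0,-0.0235,-0.0185],"angular":[0,0,0]},
    {"claw":0,"slide":[0,-0.0235,-0.0185],"angular":[0,0,0]},
    {"claw":0,"slide":[0,-0.0235,-0.0185],"angular":[0,0,0]},
    {"claw":0,"slide":[0,-0.0235,-0.0185],"angular":[0,0,0]}
  ]
}}

```text
time_s: 4.58
tool_pos: [0.5111, 0.0172, 0.4049]
ee_rot: [2.338, 1.57, -0.358]
contact_force: [0.3, 0.1, 0.8]
finger_gap: 0.998
```

Call:
{"name": "servo_tool", "arguments": {
  "series": [
    {"claw":0,"slide":[0,-0.0235,-0.0185],"angular":[0,0,0]},
    {"claw":0,"slide":[0,-0.0235,-0.0185],"angular":[0,0,0]},
    {"claw":0,"slide":[0,-0.0235,-0.0185],"angular":[0,0,0]},
    {"claw":0,"slide":[0,-0.0235,-0.0185],"angular":[0,0,0]},
    {"claw":0,"slide":[0,-0.0235,-0.0185],"angular":[0,0,0]}
  ]
}}

```text
time_s: 5.0
tool_pos: [0.544, 0.1632, 0.4048]
ee_rot: [2.006, 1.571, -0.69]
contact_force: [0.4, -1.3, 0.2]
finger_gap: 0.996
```

Call:
{"name": "servo_tool", "arguments": {
  "series": [
    {"claw":0,"slide":[0,0,0],"angular":[0,0,0]},
    {"claw":0,"slide":[0,0,0],"angular":[0,0,0]},
    {"claw":0,"slide":[0,0,0],"angular":[0,0,0]},
    {"claw":0,"slide":[0,0,0],"angular":[0,0,0]},
    {"claw":0,"slide":[0,0,0],"angular":[0,0,0]}
  ]
}}

```text
time_s: 5.42
tool_pos: [0.5437, 0.1607, 0.4049]
ee_rot: [1.212, 1.57, -1.485]
contact_force: [-0.4, 0.4, 0.3]
finger_gap: 1.002
```

```bash
sed -i 's/    r=fun(x).reshape(-1,2)/    r=fun(x)[:2*len(m)].reshape(-1,2)/; s/tuple(e.round(1))/e.round(1).tolist()/' h.py; sed -i 's/tuple(np.r_\[onz(p,u,z)\[:2\].round(4),np.round(u)\])/np.r_[onz(p,u,z)[:2].round(3),np.round(u)].tolist()/; s/"housing",\[.51/"housing",[.517/' look.py
python3 look.py w2
```

```text
5.4167 [0.5437 0.1607 0.4049] [ 1.2119  1.5705 -1.4853] [ 0.267  0.307  1.583 -0.     1.252  1.394]
cam [0.6183 0.1967 0.3848] [0.262 0.124 0.957]
housing wrist [[0.474, 0.05, 308.0, 261.0]]
    [ 0.517 -0.24   0.47 ] []
housing top [[0.319, 0.041, 243.0, 293.0], [0.305, -0.03, 269.0, 298.0], [0.714, -0.295, 360.0, 152.0], [0.43, -0.229, 340.0, 252.0], [0.591, -0.259, 349.0, 195.0], [0.657, -0.38, 390.0, 172.0], [0.459, -0.056, 278.0, 242.0], [0.791, -0.459, 415.0, 126.0], [0.848, -0.369, 384.0, 107.0], [0.462, -0.306, 367.0, 240.0], [0.474, 0.034, 246.0, 236.0]]
    [ 0.51735401 -0.24225089  0.36155795] [(1, [-0.1, -5.8]), (2, [3.1, 0.2]), (3, [-1.5, 1.1])]
cover wrist [[0.559, 0.094, 303.0, 179.0], [0.533, 0.25, 194.0, 148.0], [0.652, 0.107, 327.0, 114.0], [0.628, 0.262, 212.0, 77.0]]
    [0.59305808 0.1779067  1.72441771] [(0, [1.8, 0.3]), (1, [0.3, -0.4]), (2, [-0.9, -0.8]), (3, [-0.5, 1.1])]
cover top [[0.653, 0.109, 221.0, 177.0], [0.558, 0.095, 226.0, 208.0]]
    [0.59407479 0.1789582  1.71502998] [(2, [0.0, 0.0]), (3, [-0.0, -0.0])]
collar 0.58 [235.3 127.6] [0.5851 0.2089 0.027 ]
housing 0.87 [303.8 289.1] [0.3947 0.0015 0.    ]
```

View pics/w2.png

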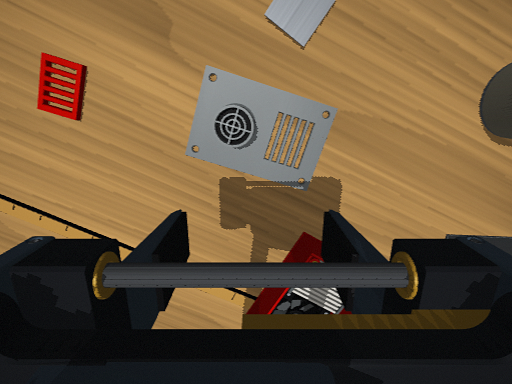

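The cover fit is (0.593, 0.178), yaw 1.724, with residuals under 2 px, which puts the collar at about (0.588, 0.211). It appears at (235,128) in the picture. Descending over it now.

Call:
{"name": "servo_tool", "arguments": {
  "series": [
    {"claw":0,"slide":[0.02,-0.0053,-0.0121],"angular":[0,0,0]},
    {"claw":0,"slide":[0.02,-0.0053,-0.0121],"angular":[0,0,0]},
    {"claw":0,"slide":[0.02,-0.0053,-0.0121],"angular":[0,0,0]},
    {"claw":0,"slide":[0.02,-0.0053,-0.0121],"angular":[0,0,0]},
    {"claw":0,"slide":[0.02,-0.0053,-0.0121],"angular":[0,0,0]}
  ]
}}

```text
time_s: 6.23
tool_pos: [0.5874, 0.2123, 0.3038]
ee_rot: [2.557, 1.571, -0.139]
contact_force: [0.3, 0.2, 0.7]
finger_gap: 0.997
```

Call:
{"name": "servo_tool", "arguments": {
  "series": [
    {"claw":0,"slide":[0.026,0,0],"angular":[0,0,0]},
    {"claw":0,"slide":[0.026,0,0],"angular":[0,0,0]},
    {"claw":0,"slide":[0.025,0,0],"angular":[0,0,0]},
    {"claw":0,"slide":[0.016,0,0],"angular":[0,0,0]},
    {"claw":0,"slide":[0.01,0,0],"angular":[0,0,0]}
  ]
}}

```text
time_s: 6.65
tool_pos: [0.5864, 0.2117, 0.1993]
ee_rot: [-0.095, 1.567, -2.79]
contact_force: [0.1, 0.3, 0.0]
finger_gap: 1.001
```

Call:
{"name": "servo_tool", "arguments": {
  "series": [
    {"claw":0,"slide":[0,0,0],"angular":[0,0,0]},
    {"claw":0,"slide":[0,0,0],"angular":[0,0,0]},
    {"claw":0,"slide":[0,0,0],"angular":[0,0,0]},
    {"claw":0,"slide":[0,0,0],"angular":[0,0,0]},
    {"claw":0,"slide":[0,0,0],"angular":[0,0,0]}
  ]
}}

```text
time_s: 7.07
tool_pos: [0.5874, 0.2119, 0.2031]
ee_rot: [2.98, 1.568, 0.284]
contact_force: [-0.1, -0.5, -0.1]
finger_gap: 0.999
```

```bash
python3 - <<'E'
from h import *
W=vision.grab_frame("wrist");cv2.imwrite("pics/w3.png",W["frame"])
S=vision.grab_frame("side");cv2.imwrite("pics/s3.png",cv2.resize(S["frame"][160:290,150:310],None,fx=4,fy=4))
for n,p in(("w",W),("s",S)):
  for d in vision.landmark_of(p,"collar"): print(n,d["p"],np.round(d["uv"],1),onz(p,d["uv"],.027).round(4))
d=dets(W,["hole1"])["hole1"]; print(np.round(d),[onz(W,u,.005).round(4)[:2] for u in d])
print(get_obs()["tool_pos"].round(4))
E
```

```text
w 0.61 [258.3 246.1] [0.5875 0.2101 0.027 ]
s 0.57 [219.2 233.1] [0.5928 0.2092 0.027 ]
[[427. 209.]
 [179. 266.]
 [213. 148.]] [array([0.6531, 0.1119]), array([0.5365, 0.2504]), array([0.6278, 0.2621])]
[0.5871 0.2118 0.2021]
```

View pics/w3.png

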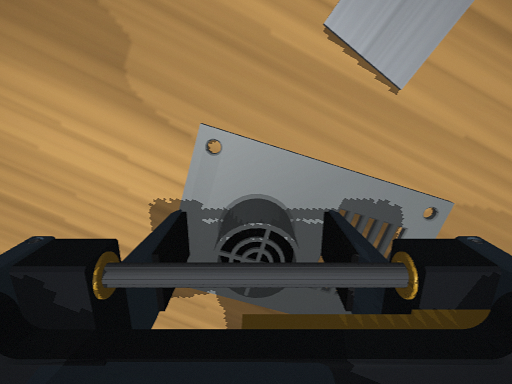

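The collar sits centred between the fingers at about (257,250). Closing the gripper.

Call:
{"name": "servo_tool", "arguments": {
  "series": [
    {"claw":1,"slide":[0,0,0],"angular":[0,0,0]},
    {"claw":1,"slide":[0,0,0],"angular":[0,0,0]},
    {"claw":1,"slide":[0,0,0],"angular":[0,0,0]},
    {"claw":1,"slide":[0,0,0],"angular":[0,0,0]},
    {"claw":1,"slide":[0,0,0],"angular":[0,0,0]}
  ],
  "squeeze": 45
}}

```text
time_s: 7.73
tool_pos: [0.587, 0.2118, 0.2017]
ee_rot: [0.389, 1.571, -2.307]
contact_force: [-0.6, 0.3, -0.1]
finger_gap: 0.668
```

Call:
{"name": "servo_tool", "arguments": {
  "series": [
    {"claw":1,"slide":[0,0,0],"angular":[0,0,0]},
    {"claw":1,"slide":[0,0,0],"angular":[0,0,0]},
    {"claw":1,"slide":[0,0,0],"angular":[0,0,0]},
    {"claw":1,"slide":[0,0,0],"angular":[0,0,0]},
    {"claw":1,"slide":[0,0,0],"angular":[0,0,0]}
  ]
}}

```text
time_s: 8.15
tool_pos: [0.5871, 0.2117, 0.2017]
ee_rot: [1.383, 1.571, -1.313]
contact_force: [-0.0, 0.6, -0.3]
finger_gap: 0.545
```

Call:
{"name": "servo_tool", "arguments": {
  "series": [
    {"claw":1,"slide":[-0.005,0,0],"angular":[0,0,0]},
    {"claw":1,"slide":[-0.02,0,0],"angular":[0,0,0]},
    {"claw":1,"slide":[-0.035,0,0],"angular":[0,0,0]},
    {"claw":1,"slide":[-0.035,0,0],"angular":[0,0,0]},
    {"claw":1,"slide":[-0.035,0,0],"angular":[0,0,0]}
  ]
}}

```text
time_s: 8.57
tool_pos: [0.5867, 0.2118, 0.3329]
ee_rot: [-0.234, 1.569, -2.93]
contact_force: [1.0, 0.5, -1.4]
finger_gap: 0.542
```

Call:
{"name": "servo_tool", "arguments": {
  "series": [
    {"claw":1,"slide":[-0.02,0,0],"angular":[0,0,0]},
    {"claw":1,"slide":[0,0,0],"angular":[0,0,0]},
    {"claw":1,"slide":[0,0,0],"angular":[0,0,0]},
    {"claw":1,"slide":[0,0,0],"angular":[0,0,0]},
    {"claw":1,"slide":[0,0,0],"angular":[0,0,0]}
  ]
}}

```text
time_s: 8.98
tool_pos: [0.5865, 0.2117, 0.3494]
ee_rot: [-0.116, 1.566, -2.812]
contact_force: [-0.7, 0.9, -2.0]
finger_gap: 0.542
```

```bash
cat > held.py <<'E'
from h import *
import sys
s=get_obs(); t=s["tool_pos"]; r,_,y=s["ee_rot"]; a=r-y
print(s["time_s"],t.round(4),s["ee_rot"].round(3),"gap",s["finger_gap"],"tool y yaw",np.arctan2(np.cos(a),np.sin(a)).round(4),s["joint_positions"].round(3),s["contact_force"].round(1))
W=vision.grab_frame("wrist");cv2.imwrite(f"pics/{sys.argv[1]}.png",W["frame"])
z=t[2]-.202+.005
d=dets(W,["hole1"])["hole1"]; print([np.r_[np.round(u,1),onz(W,u,z).round(4)[:2]].tolist() for u in d])
S=vision.grab_frame("side");cv2.imwrite(f"pics/{sys.argv[1]}s.png",S["frame"])
E
python3 held.py w4
```

```text
8.9833 [0.5865 0.2117 0.3494] [-0.116  1.566 -2.812] gap 0.5417723177531277 tool y yaw -1.125 [ 0.328  0.434  1.531 -0.     1.182  1.453] [-0.7  0.9 -2. ]
[[211.8, 145.1, 0.6273, 0.2626], [424.6, 208.0, 0.6507, 0.1142]]
```

View pics/w4.png

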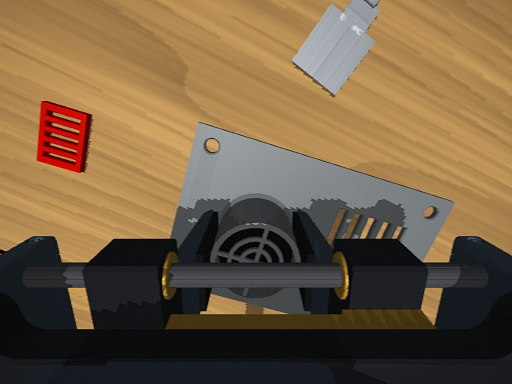

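The cover is held level, with a load of about 2 N. Carrying it over to the housing at a safe height, then turning it.

Call:
{"name": "servo_tool", "arguments": {
  "series": [
    {"claw":1,"slide":[0,0.015,0.009],"angular":[0,0,0]},
    {"claw":1,"slide":[0,0.0252,0.0149],"angular":[0,0,0]},
    {"claw":1,"slide":[0,0.0252,0.0149],"angular":[0,0,0]},
    {"claw":1,"slide":[0,0.0252,0.0149],"angular":[0,0,0]},
    {"claw":1,"slide":[0,0.0252,0.0149],"angular":[0,0,0]}
  ]
}}

```text
time_s: 9.55
tool_pos: [0.5748, 0.0766, 0.3509]
ee_rot: [-0.234, 1.569, -2.93]
contact_force: [0.4, 0.7, -2.1]
finger_gap: 0.538
```

Call:
{"name": "servo_tool", "arguments": {
  "series": [
    {"claw":1,"slide":[0,0.0252,0.0149],"angular":[0,0,0]},
    {"claw":1,"slide":[0,0.0252,0.0149],"angular":[0,0,0]},
    {"claw":1,"slide":[0,0.0252,0.0149],"angular":[0,0,0]},
    {"claw":1,"slide":[0,0.0252,0.0149],"angular":[0,0,0]},
    {"claw":1,"slide":[0,0.0252,0.0149],"angular":[0,0,0]}
  ]
}}

```text
time_s: 9.97
tool_pos: [0.5618, -0.0694, 0.351]
ee_rot: [-0.566, 1.57, 3.022]
contact_force: [-0.5, -0.1, -1.2]
finger_gap: 0.54
```

Call:
{"name": "servo_tool", "arguments": {
  "series": [
    {"claw":1,"slide":[0,0.0252,0.0149],"angular":[0,0,0]},
    {"claw":1,"slide":[0,0.0252,0.0149],"angular":[0,0,0]},
    {"claw":1,"slide":[0,0.0252,0.0149],"angular":[0,0,0]},
    {"claw":1,"slide":[0,0.0252,0.0149],"angular":[0,0,0]},
    {"claw":1,"slide":[0,0.0252,0.0149],"angular":[0,0,0]}
  ]
}}

```text
time_s: 10.38
tool_pos: [0.5489, -0.2153, 0.351]
ee_rot: [-0.839, 1.569, 2.749]
contact_force: [0.9, -0.7, -1.8]
finger_gap: 0.543
```

Call:
{"name": "servo_tool", "arguments": {
  "series": [
    {"claw":1,"slide":[0,0.01,0.006],"angular":[0,0,0]},
    {"claw":1,"slide":[0,0,0],"angular":[6,0,0]},
    {"claw":1,"slide":[0,0,0],"angular":[6,0,0]},
    {"claw":1,"slide":[0,0,0],"angular":[6,0,0]},
    {"claw":1,"slide":[0,0,0],"angular":[6,0,0]}
  ]
}}

```text
time_s: 10.8
tool_pos: [0.5482, -0.2252, 0.351]
ee_rot: [-0.728, 1.569, 2.435]
contact_force: [-1.0, 0.2, -1.7]
finger_gap: 0.545
```

Call:
{"name": "servo_tool", "arguments": {
  "series": [
    {"claw":1,"slide":[0,0,0],"angular":[6,0,0]},
    {"claw":1,"slide":[0,0,0],"angular":[6,0,0]},
    {"claw":1,"slide":[0,0,0],"angular":[6,0,0]},
    {"claw":1,"slide":[0,0,0],"angular":[6,0,0]},
    {"claw":1,"slide":[0,0,0],"angular":[6,0,0]}
  ]
}}

```text
time_s: 11.22
tool_pos: [0.5483, -0.2249, 0.3511]
ee_rot: [-0.211, 1.569, 2.429]
contact_force: [0.9, 0.3, -1.6]
finger_gap: 0.539
```

Call:
{"name": "servo_tool", "arguments": {
  "series": [
    {"claw":1,"slide":[0,0,0],"angular":[6,0,0]},
    {"claw":1,"slide":[0,0,0],"angular":[6,0,0]},
    {"claw":1,"slide":[0,0,0],"angular":[6,0,0]},
    {"claw":1,"slide":[0,0,0],"angular":[3.3,0,0]},
    {"claw":1,"slide":[0,0,0],"angular":[0,0,0]}
  ]
}}

```text
time_s: 11.63
tool_pos: [0.5483, -0.225, 0.3511]
ee_rot: [0.206, 1.57, 2.479]
contact_force: [-0.1, -0.2, -1.7]
finger_gap: 0.542
```

Call:
{"name": "servo_tool", "arguments": {
  "series": [
    {"claw":1,"slide":[0,0,0],"angular":[0,0,0]},
    {"claw":1,"slide":[0,0,0],"angular":[0,0,0]},
    {"claw":1,"slide":[0,0,0],"angular":[0,0,0]},
    {"claw":1,"slide":[0,0,0],"angular":[0,0,0]},
    {"claw":1,"slide":[0,0,0],"angular":[0,0,0]}
  ]
}}

```text
time_s: 12.05
tool_pos: [0.5482, -0.2254, 0.3517]
ee_rot: [3.051, 1.571, -0.959]
contact_force: [-0.7, 0.4, -1.0]
finger_gap: 0.543
```

```bash
cat >> held.py <<'E'
for n,p in (("wrist",W),("side",S),("top",vision.grab_frame("top"))):
    cv2.imwrite(f"pics/{sys.argv[1]}{n}.png",p["frame"])
    for l,zz in (("hole1",z),("insert1",.065),("collar",z+.022)):
        print(n,l,[np.r_[np.round(u,1),onz(p,u,zz).round(4)[:2]].tolist() for u in dets(p,[l])[l]])
E
python3 held.py w5
```

```text
12.05 [ 0.5482 -0.2254  0.3517] [ 3.051  1.571 -0.959] gap 0.5427624872929632 tool y yaw -2.4389 [-0.41   0.384  1.605 -0.     1.153  2.029] [-0.7  0.4 -1. ]
[[426.2, 212.2, 0.4666, -0.311], [211.2, 145.5, 0.6078, -0.2513]]
wrist hole1 [[426.2, 212.2, 0.4666, -0.311], [211.2, 145.5, 0.6078, -0.2513]]
wrist insert1 [[376.5, 177.5, 0.4652, -0.3148], [224.7, 131.3, 0.6093, -0.2521], [170.0, 10.7, 0.707, -0.3006]]
wrist collar [[257.1, 248.2, 0.5456, -0.2235]]
side hole1 [[276.9, 139.9, 0.6076, -0.2326], [320.8, 152.7, 0.4301, -0.2171], [319.7, 140.7, 0.4668, -0.305], [282.2, 150.9, 0.5543, -0.1624]]
side insert1 [[320.5, 172.7, 0.4277, -0.2343], [257.8, 146.4, 0.723, -0.3084], [273.7, 171.3, 0.5815, -0.1592], [332.6, 206.4, 0.3177, -0.0487], [279.5, 158.6, 0.6035, -0.2581], [289.1, 195.2, 0.4679, -0.0402], [239.1, 137.7, 0.8275, -0.3407], [278.4, 141.0, 0.6709, -0.3941], [257.5, 129.4, 0.7976, -0.4518], [320.1, 158.3, 0.4675, -0.3378], [275.0, 206.9, 0.4801, 0.0455]]
side collar [[287.9, 136.9, 0.5651, -0.2336]]
top hole1 [[376.6, 239.4, 0.465, -0.306], [318.2, 199.5, 0.5689, -0.1571]]
top insert1 [[238.2, 293.8, 0.3157, 0.0545], [392.1, 172.6, 0.6548, -0.3856], [363.0, 153.1, 0.7118, -0.3042], [369.3, 240.7, 0.4611, -0.3135], [337.8, 251.4, 0.4315, -0.2242], [266.8, 296.4, 0.3086, -0.0246], [386.7, 107.6, 0.847, -0.3779], [416.7, 126.5, 0.7902, -0.4628], [278.4, 240.6, 0.4617, -0.0581], [242.3, 239.1, 0.4661, 0.0434], [314.8, 202.7, 0.5685, -0.1625]]
top collar [[347.8, 203.3, 0.5569, -0.2289]]
```

View pics/w5.png

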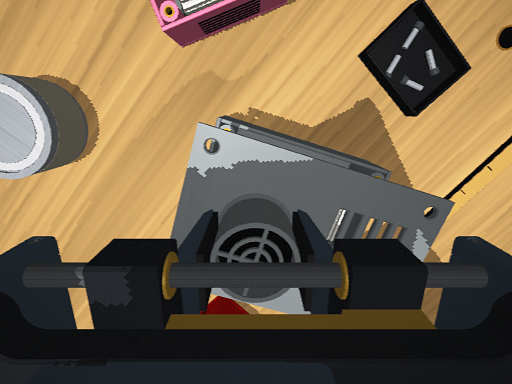

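The plate is over the housing and roughly aligned. The visible holes are at (211,145) and (428,211), and the housing rim shows evenly above the plate edge. I'll refine the housing pose with exact brass centres from the saved first wrist picture.

```bash
cat > ref.py <<'E'
from h import *
# camera-in-tool from present shot, reused for saved wrist pictures
def Rt(e):
    from scipy.spatial.transform import Rotation as Ro
    return Ro.from_euler('xyz',e).as_matrix()
s=get_obs(); W=vision.grab_frame("wrist"); T=W["world_to_cam"]
Tw=np.eye(4);Tw[:3,:3]=Rt(s["ee_rot"]);Tw[:3,3]=s["tool_pos"]
C=T@Tw   # tool->cam
def view(pos,e):
    A=np.eye(4);A[:3,:3]=Rt(e);A[:3,3]=pos
    return dict(W,world_to_cam=C@np.linalg.inv(A))
def blobs(img,guess,mask):
    out=[]
    for u,v in guess:
        u,v=int(u),int(v);r=11;c=mask(img[v-r:v+r+1,u-r:u+r+1].astype(int))
        n,l,st,ce=cv2.connectedComponentsWithStats(c.astype(np.uint8))
        if n<2: out.append(None);continue
        k=max(range(1,n),key=lambda i:st[i][4]); hull=cv2.convexHull(np.argwhere(l==k)[:,::-1].astype(np.int32)); m=cv2.moments(hull)
        out.append((np.array([m['m10']/m['m00'],m['m01']/m['m00']])+[u-r,v-r],st[k].tolist()))
    return out
if __name__=="__main__":
    im=cv2.imread("pics/w1.png")
    b=blobs(im,[(209,27),(302,32),(291,178),(210,176)],lambda c:(c[...,2]-c[...,0])>35)
    for q in b: print(q)
    p=view([.4449,-.2767,.4048],[.7147,1.5705,-1.9827])
    uv=np.array([q[0] for q in b])
    for k1free in (0,1):
        def f(x):
            q=proj(p,pts(x[:3],INS)); c=np.array([p["cx"],p["cy"]]); d=(q-c)/K(p); r2=(d**2).sum(1,keepdims=True)
            return (c+K(p)*d*(1+x[3]*k1free*r2)-uv).ravel()
        r=least_squares(f,[.517,-.239,.411,0],x_scale=[.01,.01,.1,.1]); print(r.x.round(4),r.fun.reshape(-1,2).round(2).tolist())
    big=np.hstack([cv2.resize(im[max(0,v-20):v+20,u-20:u+20],(200,200),interpolation=0) for u,v in [(209,27),(302,32),(291,178),(210,176)]])
    cv2.imwrite("pics/ins.png",big)
E
python3 ref.py
```

```text
(array([208.54961832,  27.32315522]), [6, 7, 10, 10, 63])
(array([301.49081365,  31.59317585]), [6, 6, 10, 10, 62])
(array([294.06569343, 181.32116788]), [0, 0, 23, 23, 111])
(array([206.94444444, 179.61111111]), [0, 0, 23, 23, 107])
[ 0.5148 -0.2401  0.4113  0.    ] [[0.03, 2.35], [-0.2, 1.6], [-3.48, -2.39], [3.66, -3.25]]
[ 0.5121 -0.2414  0.4109  0.0889] [[-1.25, 0.5], [1.13, 0.08], [-3.53, -0.03], [3.65, -0.93]]
```

View pics/ins.png

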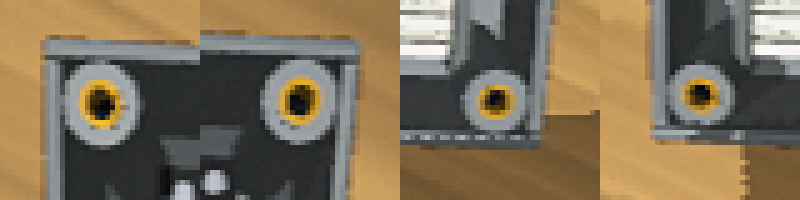

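```bash
sed -i 's/r=11;c=/r=rr;c=/; s/def blobs(img,guess,mask)/def blobs(img,guess,mask,rr=6)/; s/\[(209,27),(302,32),(291,178),(210,176)\],lambda/[(209,27),(302,32),(290,178),(210,175)],lambda/' ref.py; python3 ref.py
```

```text
(array([208.54961832,  27.32315522]), [1, 2, 10, 10, 63])
(array([301.49081365,  31.59317585]), [1, 1, 10, 10, 62])
(array([289.68949772, 177.96347032]), [2, 3, 8, 7, 39])
(array([209.51898734, 174.54008439]), [2, 2, 8, 8, 41])
[ 0.5161 -0.2389  0.4032  0.    ] [[0.05, -0.01], [-0.04, 0.11], [-0.04, -0.17], [0.03, 0.03]]
[ 0.5161 -0.2389  0.4032  0.0024] [[0.01, -0.06], [-0.0, 0.06], [-0.04, -0.1], [0.03, 0.1]]
```

The insert centres now fit to 0.1 px with no lens distortion, giving the housing at (0.5161, -0.2389), yaw 0.4032. I'll do the same for the held cover's holes against wood (w4) and check with the four-hole picture w2.

```bash
cat > cov.py <<'E'
from ref import *
mask=lambda c:(c[...,2]-c[...,0])>25
def cover(name,pos,e,idx,guess,zu):
    im=cv2.imread(f"pics/{name}.png"); b=blobs(im,guess,mask,9); p=view(pos,e)
    for q in b: print(name,q[0].round(2),q[1])
    uv=np.array([q[0] for q in b]); O=np.c_[HOLES,[zu+.0025]*4]
    x0=[.593,.178,1.724]
    for free in (0,1):
        f=lambda x:(proj(p,pts(x[:3],O+[0,0,x[3]*free])[idx])-uv).ravel()
        if len(idx)*2<3+free: continue
        r=least_squares(f,x0+[0],x_scale=[.01,.01,.1,.01]); print(r.x.round(4),r.fun.round(2))
        x=r.x; c=x[:2]+.034*np.array([np.cos(x[2]),np.sin(x[2])])
        M=Rt(e); print("  collar",c.round(4),"in tool",(M.T@(np.r_[c,zu+.027]-pos)).round(4),"yaw rel",(x[2]-np.arctan2(M[1,1],M[0,1])).round(4))
    return im
cover("w2",[.5437,.1607,.4049],[1.2119,1.5705,-1.4853],[0,1,2,3],[(195,149),(212,77),(326,115),(302,181)],0)
# w4: tool pose recorded
im=cover("w4",np.array([.5865,.2117,.3494]),[-.116,1.566,-2.812],[1,2],[(212,145),(428,212)],.3494-.2017)
E
python3 cov.py
```

```text
w2 [195.62 148.38] [7, 6, 6, 6, 30]
w2 [212.87  77.16] [7, 6, 7, 7, 38]
w2 [325.23 114.15] [5, 5, 7, 7, 33]
w2 [309.53 185.9 ] [14, 7, 5, 12, 36]
[0.5911 0.174  1.7266 0.    ] [ 2.04  1.66  1.64  1.86  2.05  0.49 -6.15 -4.99]
  collar [0.5858 0.2076] in tool [ 0.3779 -0.0243 -0.0582] yaw rel 2.853
[0.5916 0.1745 1.7266 0.0129] [-0.06  2.57 -0.01  0.24  4.44  0.18 -4.71 -3.11]
  collar [0.5863 0.2081] in tool [ 0.3779 -0.0246 -0.0589] yaw rel 2.853
w4 [211.93 145.13] [3, 3, 13, 13, 144]
w4 [428.11 211.44] [4, 4, 11, 10, 74]
[0.5897 0.1783 1.7164 0.    ] [-0.19 -0.05  0.2   0.11]
  collar [0.5847 0.2119] in tool [ 0.1747 -0.0009  0.0007] yaw rel 2.8416
[ 5.8960e-01  1.7820e-01  1.7165e+00 -3.0000e-04] [ 0. -0.  0. -0.]
  collar [0.5847 0.2118] in tool [ 0.1747 -0.0008  0.0007] yaw rel 2.8417
```

Hand-to-cover geometry fits to 0.2 px. The yaw is already right, and the shift needed is about 1.6 mm along tool y. Descending slowly to the 15 mm hover.

Call:
{"name": "servo_tool", "arguments": {
  "series": [
    {"claw":1,"slide":[0,0.0016,-0.0003],"angular":[0,0,0]},
    {"claw":1,"slide":[0.007,0,0],"angular":[0,0,0]},
    {"claw":1,"slide":[0.01,0,0],"angular":[0,0,0]},
    {"claw":1,"slide":[0.01,0,0],"angular":[0,0,0]},
    {"claw":1,"slide":[0.01,0,0],"angular":[0,0,0]}
  ]
}}

```text
time_s: 13.27
tool_pos: [0.5469, -0.2266, 0.3132]
ee_rot: [0.487, 1.57, 2.761]
contact_force: [-0.1, -0.0, -2.3]
finger_gap: 0.539
```

Call:
{"name": "servo_tool", "arguments": {
  "series": [
    {"claw":1,"slide":[0.01,0,0],"angular":[0,0,0]},
    {"claw":1,"slide":[0.008,0,0],"angular":[0,0,0]},
    {"claw":1,"slide":[0.006,0,0],"angular":[0,0,0]},
    {"claw":1,"slide":[0.005,0,0],"angular":[0,0,0]},
    {"claw":1,"slide":[0.003,0,0],"angular":[0,0,0]}
  ]
}}

```text
time_s: 13.68
tool_pos: [0.5472, -0.2267, 0.282]
ee_rot: [0.563, 1.57, 2.836]
contact_force: [-0.2, -0.1, -2.0]
finger_gap: 0.544
```

Call:
{"name": "servo_tool", "arguments": {
  "series": [
    {"claw":1,"slide":[0,0,0],"angular":[0,0,0]},
    {"claw":1,"slide":[0,0,0],"angular":[0,0,0]},
    {"claw":1,"slide":[0,0,0],"angular":[0,0,0]},
    {"claw":1,"slide":[0,0,0],"angular":[0,0,0]},
    {"claw":1,"slide":[0,0,0],"angular":[0,0,0]}
  ]
}}

```text
time_s: 14.1
tool_pos: [0.5473, -0.2268, 0.2832]
ee_rot: [-2.757, 1.57, -0.484]
contact_force: [-0.5, -0.1, -2.1]
finger_gap: 0.541
```

```bash
python3 held.py w6 | grep -v insert; python3 - <<'E'
from h import *
P=[get_obs() for _ in range(1)]
for i in range(4):
    vision.grab_frame("top"); P.append(get_obs())
print(np.mean([p["tool_pos"] for p in P],0).round(4)); 
for p in P: r,_,y=p["ee_rot"];a=r-y;print(p["tool_pos"].round(4),p["ee_rot"][1].round(4),np.arctan2(np.cos(a),np.sin(a)).round(4))
s=cv2.imread("pics/w6s.png")[105:205,230:360]; w=cv2.imread("pics/w6.png")[90:250,170:470]
a=cv2.resize(s,(520,400));b=cv2.resize(w,(750,400),interpolation=2)
cv2.imwrite("pics/c6.png",np.vstack([cv2.resize(w,(562,300)),cv2.resize(s,(562,300))[:, :]]))
E
```

```text
14.1 [ 0.5473 -0.2268  0.2832] [-2.757  1.57  -0.484] gap 0.5405335518860679 tool y yaw -2.4393 [-0.412  0.445  1.696 -0.     0.999  2.027] [-0.5 -0.1 -2.1]
[[427.8, 210.5, 0.4659, -0.3139], [209.7, 146.0, 0.6076, -0.2519]]
wrist hole1 [[427.8, 210.5, 0.4659, -0.3139], [209.7, 146.0, 0.6076, -0.2519]]
wrist collar [[256.5, 246.7, 0.5458, -0.2254]]
side hole1 [[279.1, 163.3, 0.5744, -0.1885], [274.3, 154.4, 0.6195, -0.2427], [317.9, 156.2, 0.4689, -0.3114], [321.0, 170.4, 0.4211, -0.2153]]
side collar [[288.3, 154.3, 0.5578, -0.2312], [319.5, 170.1, 0.4153, -0.1776]]
top hole1 [[370.4, 239.3, 0.4651, -0.3104], [316.8, 201.4, 0.5702, -0.1647]]
top collar [[340.2, 205.4, 0.5571, -0.2247]]
[ 0.5472 -0.2267  0.2827]
[ 0.5471 -0.2268  0.2827] 1.5707 -2.4393
[ 0.5472 -0.2267  0.2827] 1.5707 -2.4392
[ 0.5472 -0.2267  0.2827] 1.5707 -2.4392
[ 0.5472 -0.2267  0.2828] 1.5707 -2.4392
[ 0.5472 -0.2267  0.2828] 1.5707 -2.4392
```

View pics/c6.png

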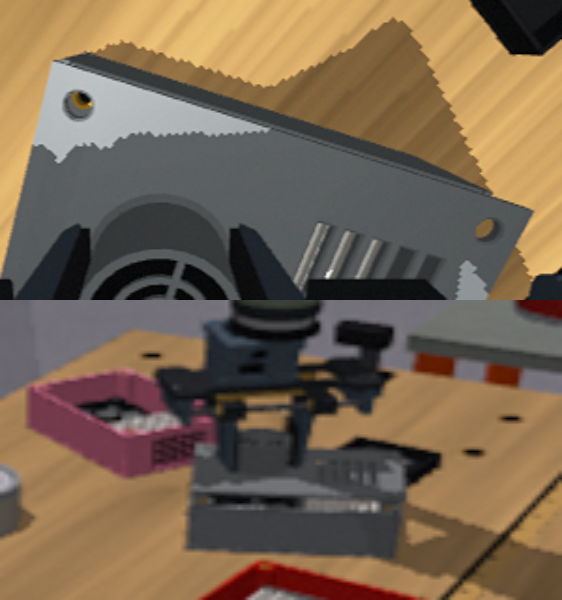

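```bash
python3 - <<'E'
from ref import *
p=W; x=[.5161,-.2389,.4032]; im=p["frame"].copy()
print("insert2,3",proj(p,pts(x,INS))[[1,2]].round(1).tolist())
for z in (.081,.086): print("nominal hole2,3 z",z,proj(p,pts(x,np.c_[HOLES,[z]*4]))[[1,2]].round(1).tolist())
th=np.linspace(0,2*np.pi,40); big=cv2.resize(im,None,fx=8,fy=8,interpolation=0); rows=[]
for i in (1,2):
    for z,r,col in ((.065,.0045,(0,0,255)),(.086,.0045,(0,255,0)),(.081,.0045,(255,0,0))):
        o=np.c_[HOLES[i][0]+r*np.cos(th),HOLES[i][1]+r*np.sin(th),[z]*40]
        cv2.polylines(big,[np.int32(proj(p,pts(x,o))*8+4)],True,col,1)
    u,v=np.int32(proj(p,pts(x,INS))[i]*8); rows.append((u,v))
raw=cv2.resize(im,None,fx=8,fy=8,interpolation=0)
cut=lambda a,u,v:a[v-140:v+140,u-190:u+190]
cv2.imwrite("pics/chk.png",np.vstack([np.hstack([cut(b,*r) for r in rows]) for b in (raw,big)]))
E
```

```text
insert2,3 [[215.5, 142.0], [413.3, 202.8]]
nominal hole2,3 z 0.081 [[212.2, 144.9], [425.9, 210.3]]
nominal hole2,3 z 0.086 [[211.0, 145.9], [430.2, 212.9]]
```

View pics/chk.png

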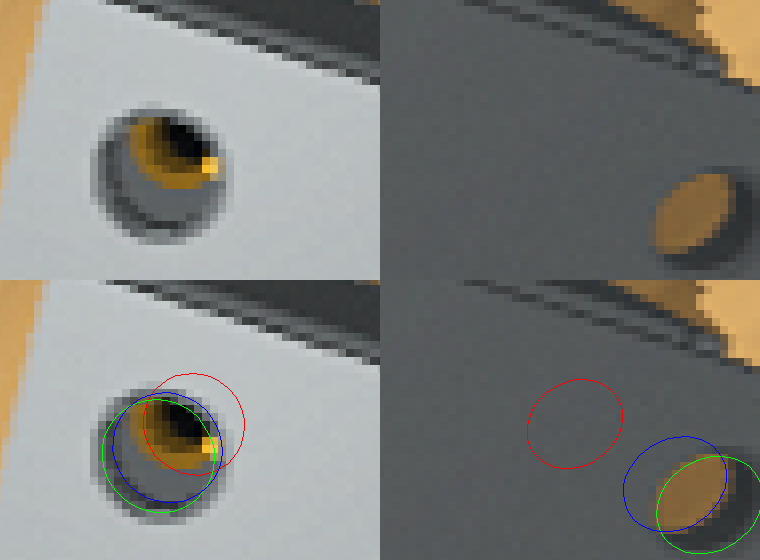

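The overlay agrees to about 1 px (around 1 mm) for both visible holes. In hole 2, insert 2's brass shows where it should be. In hole 3, the wood seen past the wall matches the prediction. The arm is steady, so I'm handing in.

```bash
python3 -c "
from h import *
s=get_obs();print(s['time_s'],s['tool_pos'].round(4),s['finger_gap'],s['contact_force'].round(1),abs(s['qvel']).max().round(4));print(order.job_done())"
```

```text
15.0 [ 0.5472 -0.2267  0.2828] 0.5445317575574808 [ 0.  -0.5 -1.5] 0.0016
the job is handed in; nothing more can be done
None
```

I gripped the cover by its collar at 45 N, carried it over, turned it about 75° and am holding it level about 16 mm above the grey housing, collar at the fan end. I handed the job in at 15.0 s, and no verdict was reported.

**What the last checks showed:**
- **Alignment:** In the wrist picture, holes 2 and 3 sit within about 1 px (about 1 mm) of where they should be. Insert 2's brass shows through hole 2.
- **Holes 1 and 4:** The gripper hides these from the wrist camera. The top camera put hole 1 about 1 mm from target; hole 4 was only inferred from the rigid plate.
- **Steadiness:** The tool pointed straight down, the joints were nearly still (0.002 rad/s at most), and the arm carried only about the cover's weight (roughly 2 N).

**What disagreed:**
- **Housing angle:** The network's insert points gave a housing angle 0.008 rad off and left errors up to 2.7 px. I used the brass centres measured from the picture instead, which fitted to within 0.2 px.
- **Other cameras:** The top camera put hole 3 about 4 mm off target, at nearly 3 mm per pixel. The top and side cameras put the collar about 10 mm off. I took both as network error and trusted the wrist view.
- **Cover in the four-hole picture:** My measured-centre fit there failed because one hole was in shadow. I used the later picture of the held cover instead.

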